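# Roll the red-capped needle tube onto the display stripe

### The job

Roll the red-capped knitting-needle tube across the felt mat, by pushing along its top with the fingertips, until it lies still right along the middle of the dark stripe. Do not grasp or lift the tube or push it from low down on its side, and leave the green-capped tube and the other goods where they are.

Things in the scene. Friction and masses are not known exactly. Their poses are not given: they have to be found in the camera images.
- tube_red: card tube with red end caps: smooth cylinder, 56 mm diameter, 170 mm long, 0.11 to 0.22 kg, on the mat, left or right of the stripe and about parallel to it, axis 85 to 165 mm from its centreline. Origin at its centre, 28 mm above the mat; x along its axis (y and z turn as it rolls). Let go at 0.1 m/s it runs on about 10 mm. A fingertip dragging its top travels twice as far as the tube rolls
- mat: sage-green felt mat, 220 mm (x) by 390 mm (y), 3 mm thick, fixed to the table. Origin at the centre of its underside; z up. A flat dark blue stripe 36 mm wide and 204 mm long lies across its middle, along its x axis (y = 0)
- tube_green: a second tube of the same size and make with green end caps, lying on the other side of the stripe; it stays. Origin at its centre, x along its axis
- coasters_sun: mustard stack of crochet coasters, 132 x 135 x 37 mm, left of the mat; a bystander. Origin under its centre
- coasters_plum: purple stack of crochet coasters, 115 x 115 x 28 mm, left of the mat; a bystander. Origin under its centre
- hairtie_violet: hair tie with a violet flower on a kraft card, 158 x 90 x 16 mm, behind the mat; a bystander. Origin under its centre
- case_sage: pink and green crochet glasses sleeve, 208 x 91 x 25 mm, right of the mat; a bystander. Origin under its centre
- hairtie_teal: hair tie with a teal flower on a kraft card, 155 x 88 x 16 mm, behind the mat; a bystander. Origin under its centre

How it is judged (in metres and radians):
On the way:
1. the red-capped tube turns right over as it rolls (angle between tube_red's own z axis and vertical above 2 rad), for 0.05 s.
At the end, for the whole second after the job is handed in: The red-capped tube rests on the mat with its centre within 15 mm of the stripe's centreline and within 40 mm of the stripe's middle lengthwise, its axis within 0.17 rad of the stripe, at rest (under 0.01 m/s) (y of tube_red in the frame of mat between -0.015 and 0.015 m and x of tube_red in the frame of mat between -0.04 and 0.04 m and z of tube_red in the frame of mat between 0.026 and 0.036 m and angle between the x axis of tube_red and the x axis of mat, either way round below 0.17 rad and linear speed of tube_red below 0.01 m/s); the robot touches nothing.
It fails at once if the red-capped tube is lifted (centre more than 12 mm above its rolling height) (height (world z) of tube_red above 0.043 m).
It fails at once if the fingers grip the red-capped tube or push it from low down (they touch it with the grasp point less than 50 mm above the table, so the tips at mid-height or lower) (contact force between the fingers and tube_red above 0.3 N and height (world z) of the grasp point below 0.05 m).
It fails at once if the green-capped tube is moved by more than 15 mm (distance of tube_green from where it was at the start of the episode above 0.015 m).
It fails at once if another article on the table is moved by more than 20 mm (distance of any of coasters_sun, coasters_plum, hairtie_violet, case_sage, hairtie_teal from where it was at the start of the episode above 0.02 m).
It also fails if it takes over 64 s, if anything falls off the work surface, if the arm or the gripper's body presses on something with over 40 N, if the wrist force passes 120 N, or if a joint passes its speed limit or range.

### The arm

A 6-joint arm with a two-finger parallel gripper is mounted at the origin on a cart in front of the work surface, level with it; the furniture and walls round the work are solid. World frame = base frame: x ahead of the robot, y to its left, z up, the work surface at z = 0. Lengths are in m, angles in degrees, forces in N, time in s.
With the tool pointing down it reaches from about 0.4 to 0.825 m from the base axis. Payload 7 kg.
Tool frame: the origin (TCP) lies between the finger pads; the fingertips stand 25 mm ahead of it and the grasp point (between the pads) lies 6 mm ahead of it; z points along the fingers, y is the line along which they close (so a half turn about z gives the same grasp; the last joint's range is limited). The gripper opens to 88 mm and grips with 3 to 60 N. Pads are 19 mm wide; open, the fingers measure 130 mm over their backs; the gripper's body (78 mm by 193 mm) begins 47 mm behind the grasp point.
Start: joints at [-51.274, 20.546, 0.682, 0, -70.136, -16.507], TCP at [0.255, -0.625, 0.252] pointing down, gripper open.
Joint ranges: [-176.03, 176.03], [-82.01, 121.73], [-58.28, 71.71], [-173.87, 95.51], [-174.79, -0.11], [-173.66, 173.66]. Speed limits (degrees/s): [136.94, 136.94, 172.46, 180, 180, 180].

### API

Orientations are given as [roll, pitch, yaw] about the fixed x, y, z axes, in that order (R = Rz(yaw) Ry(pitch) Rx(roll)).
In Python, from plant import r gives the robot as it stands.
- The arm moves only by the shell command python3 -m crank 'ROWS' [FORCE]. ROWS is JSON, a list of rows, each a list of 3 entries, a list of its own where there are three numbers: the turn, a rotation vector about the tool's x, y, z in degrees, then the shift along the tool's x, y, z in cm, then the closure, from -1 (fully open) to 1 (shut). In form: [[[wx, wy, wz], [dx, dy, dz], fingers], ...]. A call has 1 to 8 rows; each row shifts and turns the commanded pose from where the row before left it, along the tool's axes as they then stand; what a row does not reach is not made up. A row lasts 1/10 s, in which the tool goes at most 50 mm and 8.59 degrees, less where a joint would pass 70% of its speed; a pose out of reach is approached as far as the arm can. A call with a gripper value outside its range is refused whole. The fingers move at their own pace and stop on an object; FORCE is the grip in N (left out, the last holds). Time passes only in rows, so rows that do not move let the fingers close. It gives the time, the measured TCP pose, the force, the opening and the grip force at its end, in the units of the state.
- r.get_state(): the state, without advancing time (a new reading comes with each control period).
- r.capture(name): name is "side" or "top" or "wrist"; returns a dict with "color" (420x560x3 uint8, red, green, blue), "range_z" (420x560 float32, m along the optical axis (not along the pixel's ray), 0 where there is no reading), "intrinsics" (3x3 intrinsics, pixels), "world_from_camera" (4x4, takes a point from camera to world coordinates); the wrist camera has in their place "hand_eye" (4x4, takes a point from camera to tool coordinates, whose origin is the TCP and whose axes are the flange's). Camera axes: x right, y down, z forward; pixel columns grow to the right and rows downward; lengths in m; the calibration is good to about 2 mm. A picture is of the moment at which its call begins: read the wrist's pose just before it.
- r.close_job(): hands the job in; it is judged then, once.
The state is a dict: "time_s": time; "joints": joint angles; "qd": joint speeds; "joint_torque": joint torques, N m; "tcp_pos": TCP position; "eef_rot": TCP orientation; "contact_force": force on the tool from outside, world axes, zero at the start; "moment": the same for the moment, N m; "gripper_width": finger opening in m; "gripper_force": force on a finger pad.
Only numpy, scipy, OpenCV 4.12 (cv2) and the standard library are available. Lean on these libraries where they do the work, as an engineer would, in place of code of your own. Each camera call takes 0.05 s, during which the arm holds its last target. There are 200 camera calls.

## Working session

There is one attempt and no reset: what is moved stays moved. The work goes in short steps, Python scripts to look and compute and a shell command to move; the robot and the scene stay as the last step left them, time stands still between calls to the robot, and variables do not carry over. Pictures are saved under pics/ and viewed, at most 10 in all, crops included, and the job is handed in when it is done.

```bash
mkdir -p pics
cat > h.py <<'E'
from plant import r
import numpy as np, cv2
def cloud(n):
    c=r.capture(n); K=c["intrinsics"]; z=c["range_z"]; v,u=np.indices(z.shape)
    p=np.stack([(u-K[0,2])*z/K[0,0],(v-K[1,2])*z/K[1,1],z],-1); T=c["world_from_camera"]
    P=p@T[:3,:3].T+T[:3,3]; P[z==0]=np.nan
    return c["color"],P
def blobs(img,P,save=None):
    if save: cv2.imwrite(save,img[:,:,::-1])
    return cv2.cvtColor(img,cv2.COLOR_RGB2HSV)
E
python3 - <<'E'
from h import *
img,P=cloud("top"); blobs(img,P,"pics/top0.png"); np.savez("t0.npz",img=img,P=P)
print(r.get_state())
E
```

```text
{'time_s': 0.05, 'joints': array([-5.12754921e+01,  2.05904163e+01,  6.33862870e-01, -2.02576872e-02,
       -7.01354246e+01, -1.65044877e+01]), 'qd': array([ 0.0165132 , -0.04174078,  0.07301185, -0.01664421,  0.06356944,
        0.05234243]), 'joint_torque': array([-2.44669085e-03, -5.84670031e+01,  2.94059247e+01,  7.02597007e+00,
        1.02462480e-02, -6.39001701e-05]), 'tcp_pos': array([ 0.25504507, -0.62447892,  0.2506344 ]), 'eef_rot': array([ 1.79906401e+02, -7.87367921e-03, -1.57786872e+02]), 'contact_force': array([ 0.42840044, -1.08997564,  0.63498064]), 'moment': array([-0.03523029, -0.00323152,  0.02261761]), 'gripper_force': 0.0, 'gripper_width': 0.08774142002195319}
```

View pics/top0.png

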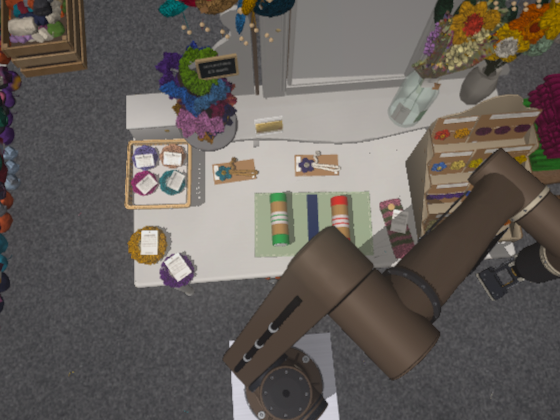

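The red-capped tube is at about px (340,215), right of the stripe at (312,220). The green-capped tube is on the left at (279,220). The arm hides the red tube's near end.

```bash
cat >> h.py <<'E'
def tubefit(P,box):
    v0,v1,u0,u1=box; Q=P[v0:v1,u0:u1].reshape(-1,3); Q=Q[(Q[:,2]>.035)&(Q[:,2]<.07)]
    from scipy.optimize import least_squares
    f=lambda p:np.hypot((Q[:,1]-p[0]-p[1]*(Q[:,0]-.55)),Q[:,2]-p[2])-.028
    s=least_squares(f,[np.median(Q[:,1]),0,.031],loss='soft_l1',f_scale=.002)
    return s.x,len(Q),np.percentile(Q[:,0],[0.5,2,98,99.5]),Q[:,2].max()
E
python3 - <<'E'
from h import *
d=np.load("t0.npz"); img,P=d["img"],d["P"]
print("red",tubefit(P,(190,235,328,355))); print("green",tubefit(P,(185,255,265,293)))
H=cv2.cvtColor(img,cv2.COLOR_RGB2HSV); 
m=(H[...,0]>105)&(H[...,0]<130)&(H[...,1]>110); m[:, :300]=0; m[:,322:]=0; m[:185]=0; m[250:]=0
q=P[m]; print("stripe",m.sum(),q.min(0),q.max(0),q.mean(0),np.polyfit(q[:,0],q[:,1],1))
g=(H[...,0]>35)&(H[...,0]<75)&(H[...,1]>30)&(P[...,2]<.01); g[:185]=0;g[265:]=0;g[:,:245]=0;g[:,380:]=0
q=P[g]; print("mat",np.percentile(q,[1,99],axis=0))
for n,(u,v) in dict(redfar=(340,197),rededge=(340,193)).items(): print(n,P[v,u],img[v,u])
img2,P2=cloud("side"); blobs(img2,P2,"pics/side0.png")
E
```

```text
red (array([-0.23251924, -0.05510795,  0.02909186]), 573, array([0.44651875, 0.44998525, 0.57225367, 0.57491893]), np.float64(0.06778301770008999))
green (array([-0.03149751, -0.02027692,  0.0290892 ]), 841, array([0.43270632, 0.43372943, 0.59794919, 0.60168739]), np.float64(0.06700482371413385))Traceback (most recent call last):
  File "<stdin>", line 6, in <module>
    return umr_minimum(a, axis, None, out, keepdims, initial, where)
ValueError: zero-size array to reduction operation minimum which has no identity
```

Run:
```python
from h import *
d=np.load("t0.npz"); img,P=d["img"],d["P"]
H=cv2.cvtColor(img,cv2.COLOR_RGB2HSV); print(H[215,300:325].tolist())
print(P[215,312])
h=img.sum(2)<200; m=h&(P[...,2]<.012)&(H[...,0]>100)&(H[...,0]<140); m[:,:300]=0; m[:,324:]=0; m[:185]=0; m[250:]=0
q=P[m]; print("stripe",m.sum())
if m.sum(): print(q.min(0),q.max(0),np.polyfit(q[:,0]-.55,q[:,1],1))
g=(H[...,0]>35)&(H[...,0]<75)&(H[...,1]>30)&(P[...,2]<.01); g[:185]=0;g[265:]=0;g[:,:245]=0;g[:,380:]=0
if g.sum(): q=P[g]; print("mat",np.percentile(q,[1,99],axis=0))
img2,P2=cloud("side"); blobs(img2,P2,"pics/side0.png")
```

```text
[[41, 44, 167], [41, 43, 166], [41, 43, 166], [40, 44, 167], [41, 43, 166], [40, 43, 166], [41, 43, 167], [73, 19, 118], [113, 84, 91], [114, 91, 90], [114, 90, 91], [115, 88, 90], [114, 90, 91], [113, 91, 90], [114, 91, 90], [113, 91, 90], [113, 89, 89], [114, 89, 89], [46, 31, 140], [41, 43, 166], [40, 44, 167], [40, 43, 166], [40, 45, 166], [40, 45, 166], [41, 43, 166]]
[ 0.53126427 -0.14440346  0.00287274]
stripe 11
[ 0.45020669 -0.15484428 -0.0012803 ] [ 0.47162969 -0.12600907  0.00849065] [-1.3413171  -0.26006696]
mat [[ 0.39664505 -0.33613476 -0.00774503]
 [ 0.61683744  0.04933433  0.00924475]]
```

View pics/side0.png

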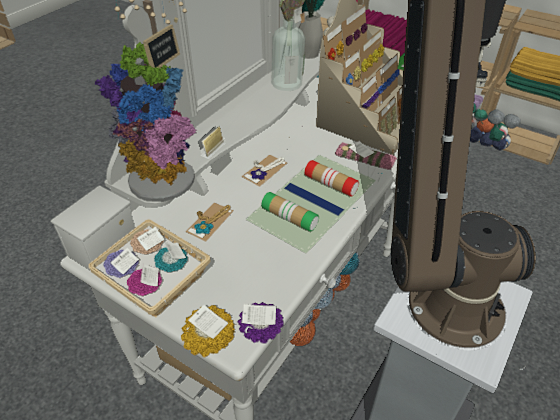

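The side view shows the red tube whole at px (331,178), the stripe at (314,198) and the green tube at (290,211).

Run:
```python
from h import *
d=np.load("t0.npz"); img,P=d["img"],d["P"]
def stripe(img,P,b):
    H=cv2.cvtColor(img,cv2.COLOR_RGB2HSV); m=(H[...,0]>105)&(H[...,0]<125)&(H[...,1]>75)&(abs(P[...,2]-.003)<.008)
    k=np.zeros_like(m);k[b[0]:b[1],b[2]:b[3]]=1; q=P[m&k]; print("stripe",len(q),q.min(0),q.max(0),np.polyfit(q[:,0]-.507,q[:,1],1))
stripe(img,P,(185,260,302,322))
img2,P2=cloud("side"); stripe(img2,P2,(178,218,280,346))
H=cv2.cvtColor(img2,cv2.COLOR_RGB2HSV)
for nm,b in dict(red=(155,198,300,362),green=(188,235,258,322)).items():
    print(nm,tubefit(P2,b))
```

```text
stripe 364 [ 0.45020669 -0.1658447  -0.00499455] [ 0.60375403 -0.12600907  0.01065937] [-0.08558899 -0.14338369]
stripe 473 [ 0.40339855 -0.16394776 -0.00397102] [ 0.60632382 -0.11710877  0.01045474] [-0.05744773 -0.14163337]
red (array([-0.23077103, -0.05060963,  0.03042495]), 744, array([0.40359891, 0.40535709, 0.57142554, 0.57396094]), np.float64(0.06423490795153053))
green (array([-0.03046165, -0.03109442,  0.03046239]), 877, array([0.43240492, 0.43339986, 0.59955887, 0.60341354]), np.float64(0.06439853854595823))
```

```bash
python3 -m crank '[[[0,0,0],[-3.6,2.6,0],-0.5],[[0,0,0],[-3.6,2.6,0],-0.5],[[0,0,0],[-3.6,2.6,0],-0.5],[[0,0,0],[-3.6,2.6,0],-0.5],[[0,0,0],[-3.6,2.6,0],-0.5],[[0,0,0],[-3.6,2.6,0],-0.5],[[0,0,0],[-3.6,2.6,0],-0.5],[[0,0,0],[-3.6,2.6,0],-0.5]]'
python3 -m crank '[[[0,0,-8.1],[0,0,0],-0.5],[[0,0,-8.1],[0,0,0],-0.5],[[0,0,-8.1],[0,0,0],-0.5],[[0,0,-8.1],[0,0,0],-0.5],[[0,0,-8.1],[0,0,0],-0.5],[[0,0,-8.1],[0,0,0],-0.5],[[0,0,-8.1],[0,0,0],-0.5],[[0,0,-8.1],[0,0,0],-0.5]]'
python3 -m crank '[[[0,0,0],[0,0,0],-0.5],[[0,0,0],[0,0,0],-0.5]]'
```

```text
time_s: 0.95
tcp_pos: [0.4437, -0.3217, 0.2516]
eef_rot: [180.0, 0.0, -157.8]
contact_force: [1.0, -0.1, 1.6]
gripper_width: 0.0656
gripper_force: 0.0
time_s: 1.75
tcp_pos: [0.443, -0.3233, 0.2513]
eef_rot: [180.0, 0.0, -92.7]
contact_force: [-0.1, 0.0, -0.7]
gripper_width: 0.0657
gripper_force: 0.0
time_s: 1.95
tcp_pos: [0.4431, -0.3233, 0.2514]
eef_rot: [180.0, 0.0, -93.2]
contact_force: [-0.2, -0.2, -0.2]
gripper_width: 0.0658
gripper_force: 0.0
```

```bash
python3 -m crank '[[[0,0,0],[-4.3,-2.0,0],-0.5],[[0,0,0],[-4.2,-2.0,0],-0.5],[[0,0,0],[0,0,4],-0.5],[[0,0,0],[0,0,4],-0.5],[[0,0,0],[0,0,4],-0.5],[[0,0,0],[0,0,3],-0.5],[[0,0,0],[0,0,0],-0.5],[[0,0,0],[0,0,0],-0.5]]'
python3 - <<'E'
from h import *
i,P=cloud("side"); blobs(i,P,"pics/side1.png"); print(r.get_state()["tcp_pos"],r.get_state()["contact_force"])
i,P=cloud("top"); H=cv2.cvtColor(i,cv2.COLOR_RGB2HSV)
E
```

```text
time_s: 2.75
tcp_pos: [0.4878, -0.2408, 0.102]
eef_rot: [180.0, -0.0, -93.1]
contact_force: [0.9, 0.3, -0.3]
gripper_width: 0.0656
gripper_force: 0.0
[ 0.48858377 -0.24092126  0.10299391] [ 0.83513087 -0.25155109  0.78381133]
```

View pics/side1.png

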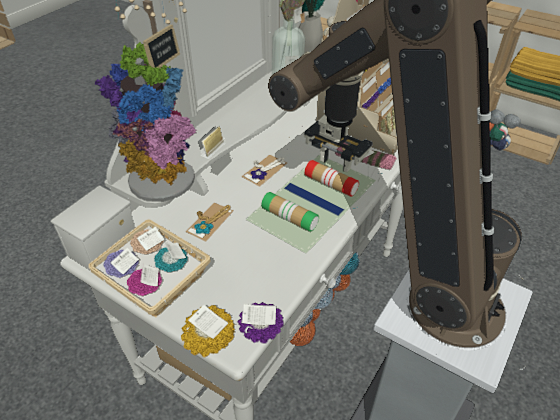

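The gripper hovers just above the red tube's top at px (335,170). The side camera still sees the tube, so I can track it as it rolls.

```bash
cat > m.py <<'E'
from h import *
i,P=cloud("side"); H=cv2.cvtColor(i,cv2.COLOR_RGB2HSV)
m=((H[...,0]<6)|(H[...,0]>174))&(H[...,1]>150); m[:150]=0;m[235:]=0;m[:,:255]=0;m[:,375:]=0
n,l,s,c=cv2.connectedComponentsWithStats(m.astype(np.uint8))
a=[j for j in range(1,n) if s[j,4]>25]; Q=P[np.isin(l,a)]; Q=Q[(Q[:,2]>.02)&(Q[:,2]<.066)]
from scipy.optimize import least_squares
x0=np.median(Q[:,0])
f=lambda p:np.hypot(Q[:,1]-p[0]-p[1]*(Q[:,0]-.488),Q[:,2]-.031)-.028
s_=least_squares(f,[Q[:,1].mean()-.01,-.05],loss='soft_l1',f_scale=.002).x
st=r.get_state(); print("tube y@.488 %.4f slope %.3f xrange"%tuple(s_),np.percentile(Q[:,0],[1,99]).round(3),len(Q),"tcp",st["tcp_pos"].round(4),"F",st["contact_force"].round(1),"t",st["time_s"])
E
python3 m.py
python3 -m crank '[[[0,0,0],[0,0,0.8],-0.5],[[0,0,0],[0,0,0.8],-0.5],[[0,0,0],[0,0,0],-0.5],[[0,0,0],[0,0,0],-0.5]]'
python3 -m crank '[[[0,0,0],[0,0,0.2],-0.5],[[0,0,0],[0,0,0],-0.5],[[0,0,0],[0,0,0],-0.5]]'
python3 -m crank '[[[0,0,0],[0,0,0.2],-0.5],[[0,0,0],[0,0,0],-0.5],[[0,0,0],[0,0,0],-0.5]]'
python3 m.py
```

```text
tube y@.488 -0.2285 slope -0.051 xrange [0.407 0.575] 288 tcp [ 0.4889 -0.2409  0.1036] F [-0.5 -0.3 -0.5] t 2.9
time_s: 3.3
tcp_pos: [0.4873, -0.2406, 0.0853]
eef_rot: [180.0, -0.0, -93.0]
contact_force: [-0.4, -0.1, -0.0]
gripper_width: 0.0658
gripper_force: 0.0
time_s: 3.6
tcp_pos: [0.4878, -0.2408, 0.084]
eef_rot: [-180.0, -0.0, -93.0]
contact_force: [-1.2, 0.1, 4.4]
gripper_width: 0.0658
gripper_force: 2.1
time_s: 3.9
tcp_pos: [0.4879, -0.2414, 0.0835]
eef_rot: [-179.9, -0.1, -92.9]
contact_force: [-5.2, -0.6, 17.7]
gripper_width: 0.0659
gripper_force: 9.2
tube y@.488 -0.2289 slope -0.054 xrange [0.406 0.575] 288 tcp [ 0.4879 -0.2414  0.0835] F [-5.8 -0.4 18.3] t 3.95
```

```bash
python3 -m crank '[[[0,0,0],[-0.4,0,-0.1],-0.5],[[0,0,0],[-0.6,0,0],-0.5],[[0,0,0],[-0.6,0,0],-0.5],[[0,0,0],[-0.6,0,0],-0.5],[[0,0,0],[-0.6,0,0],-0.5],[[0,0,0],[-0.6,0,0],-0.5],[[0,0,0],[-0.5,0,0],-0.5]]'
python3 m.py
```

```text
time_s: 4.65
tcp_pos: [0.4899, -0.2018, 0.0839]
eef_rot: [-179.9, -0.0, -92.9]
contact_force: [-3.6, 0.8, 12.9]
gripper_width: 0.0661
gripper_force: 6.3
tube y@.488 -0.2088 slope -0.047 xrange [0.408 0.576] 284 tcp [ 0.49   -0.2013  0.0839] F [-4.1  1.2 13.5] t 4.7
```

```bash
python3 -m crank '[[[0,0,0],[0,0,-1.2],-0.5],[[0,0,0],[2.15,0,0],-0.5],[[0,0,0],[0,0,0],-0.5],[[0,0,0],[0,0,0.9],-0.5],[[0,0,0],[0,0,0.3],-0.5],[[0,0,0],[0,0,0],-0.5]]'; python3 m.py
python3 -m crank '[[[0,0,0],[-0.4,0,0],-0.5],[[0,0,0],[-0.7,0,0],-0.5],[[0,0,0],[-0.7,0,0],-0.5],[[0,0,0],[-0.7,0,0],-0.5],[[0,0,0],[-0.7,0,0],-0.5],[[0,0,0],[-0.7,0,0],-0.5],[[0,0,0],[-0.6,0,0],-0.5],[[0,0,0],[-0.4,0,0],-0.5]]'
python3 m.py
```

```text
time_s: 5.3
tcp_pos: [0.4888, -0.2235, 0.0833]
eef_rot: [-180.0, -0.1, -92.9]
contact_force: [-3.0, -1.7, 13.4]
gripper_width: 0.0656
gripper_force: 6.4
tube y@.488 -0.2087 slope -0.052 xrange [0.408 0.577] 291 tcp [ 0.4888 -0.2234  0.0833] F [-3.4 -2.1 12.5] t 5.35
time_s: 6.15
tcp_pos: [0.4913, -0.1738, 0.0836]
eef_rot: [-180.0, -0.0, -92.9]
contact_force: [-2.7, 0.9, 14.1]
gripper_width: 0.066
gripper_force: 6.7
tube y@.488 -0.1832 slope -0.046 xrange [0.409 0.577] 283 tcp [ 0.4913 -0.1734  0.0835] F [-3.8  1.9 15.2] t 6.2
```

Rolls without slip. Same stroke again (tube at -0.183; tip back to about -0.198, 2.4 cm).

```bash
python3 -m crank '[[[0,0,0],[0,0,-1.2],-0.5],[[0,0,0],[2.4,0,0],-0.5],[[0,0,0],[0,0,0],-0.5],[[0,0,0],[0,0,0.9],-0.5],[[0,0,0],[0,0,0.3],-0.5],[[0,0,0],[0,0,0],-0.5]]'; python3 m.py
python3 -m crank '[[[0,0,0],[-0.4,0,0],-0.5],[[0,0,0],[-0.7,0,0],-0.5],[[0,0,0],[-0.7,0,0],-0.5],[[0,0,0],[-0.7,0,0],-0.5],[[0,0,0],[-0.7,0,0],-0.5],[[0,0,0],[-0.7,0,0],-0.5],[[0,0,0],[-0.6,0,0],-0.5],[[0,0,0],[-0.4,0,0],-0.5]]'
python3 m.py
```

```text
time_s: 6.8
tcp_pos: [0.49, -0.1984, 0.0833]
eef_rot: [180.0, -0.1, -92.9]
contact_force: [-3.4, -1.1, 14.5]
gripper_width: 0.0657
gripper_force: 7.2
tube y@.488 -0.1840 slope -0.047 xrange [0.409 0.577] 298 tcp [ 0.49   -0.1983  0.0833] F [-3.5 -1.5 14. ] t 6.85
time_s: 7.65
tcp_pos: [0.4925, -0.1487, 0.0835]
eef_rot: [-180.0, -0.0, -92.9]
contact_force: [-2.8, 0.9, 15.1]
gripper_width: 0.0659
gripper_force: 7.4
tube y@.488 -0.1587 slope -0.048 xrange [0.41  0.579] 290 tcp [ 0.4925 -0.1483  0.0834] F [-4.1  2.1 16.8] t 7.7
```

```bash
python3 -m crank '[[[0,0,0],[0,0,-1.2],-0.5],[[0,0,0],[2.2,0,0],-0.5],[[0,0,0],[0,0,0],-0.5],[[0,0,0],[0,0,0.9],-0.5],[[0,0,0],[0,0,0.3],-0.5],[[0,0,0],[0,0,0],-0.5]]'; python3 m.py
python3 -m crank '[[[0,0,0],[-0.4,0,0],-0.5],[[0,0,0],[-0.6,0,0],-0.5],[[0,0,0],[-0.7,0,0],-0.5],[[0,0,0],[-0.7,0,0],-0.5],[[0,0,0],[-0.6,0,0],-0.5],[[0,0,0],[-0.4,0,0],-0.5],[[0,0,0],[-0.2,0,0],-0.5],[[0,0,0],[0,0,0],-0.5]]'
python3 m.py
```

```text
time_s: 8.3
tcp_pos: [0.4914, -0.1714, 0.0835]
eef_rot: [-180.0, -0.1, -92.9]
contact_force: [-5.4, -1.1, 18.4]
gripper_width: 0.0654
gripper_force: 9.1
tube y@.488 -0.1585 slope -0.052 xrange [0.411 0.578] 297 tcp [ 0.4914 -0.1714  0.0835] F [-4.3 -1.  18.3] t 8.35
time_s: 9.15
tcp_pos: [0.4933, -0.1349, 0.0838]
eef_rot: [-180.0, -0.0, -92.9]
contact_force: [-5.7, 1.8, 21.6]
gripper_width: 0.0657
gripper_force: 10.9
tube y@.488 -0.1404 slope -0.048 xrange [0.413 0.581] 294 tcp [ 0.4933 -0.135   0.0838] F [-5.9  1.  22.1] t 9.2
```

Lift off, move back clear, and check against the mat from above.

```bash
python3 -m crank '[[[0,0,0],[0,0,-1],-0.5],[[0,0,0],[0,0,-4],-0.5],[[0,0,0],[0,0,-4],-0.5],[[0,0,0],[2,0,-4],-0.5],[[0,0,0],[4,0,-3],-0.5],[[0,0,0],[4.5,0,0],-0.5],[[0,0,0],[4.5,0,0],-0.5],[[0,0,0],[4.5,0,0],-0.5]]'
python3 -m crank '[[[0,0,0],[4.5,0,0],-0.5],[[0,0,0],[4.5,0,0],-0.5],[[0,0,0],[0,0,0],-0.5],[[0,0,0],[0,0,0],-0.5]]'
python3 m.py
python3 - <<'E'
from h import *
i,P=cloud("top"); blobs(i,P,"pics/top1.png")
H=cv2.cvtColor(i,cv2.COLOR_RGB2HSV)
g=(H[...,0]>35)&(H[...,0]<50)&(H[...,1]>30)&(abs(P[...,2]-.003)<.01); g[:185]=0;g[265:]=0;g[:,:245]=0;g[:,380:]=0
q=P[g][:,:2].astype(np.float32); print(cv2.minAreaRect(q))
i,P=cloud("side"); print("green",tubefit(P,(188,235,258,322))[0])
E
```

```text
time_s: 10.0
tcp_pos: [0.4826, -0.331, 0.2423]
eef_rot: [180.0, 0.0, -92.9]
contact_force: [1.5, 0.2, -0.4]
gripper_width: 0.0657
gripper_force: 0.0
time_s: 10.4
tcp_pos: [0.4776, -0.4203, 0.2409]
eef_rot: [179.9, 0.1, -93.1]
contact_force: [-0.0, 0.1, 0.1]
gripper_width: 0.0656
gripper_force: 0.0
tube y@.488 -0.1403 slope -0.050 xrange [0.412 0.58 ] 297 tcp [ 0.4779 -0.4194  0.2414] F [-0.5  0.3 -0.9] t 10.45
((0.507457971572876, -0.08404609560966492), (0.26582080125808716, 0.22055761516094208), 85.92141723632812)
green [-0.03377997  0.00409506  0.0326856 ]
```

View pics/top1.png

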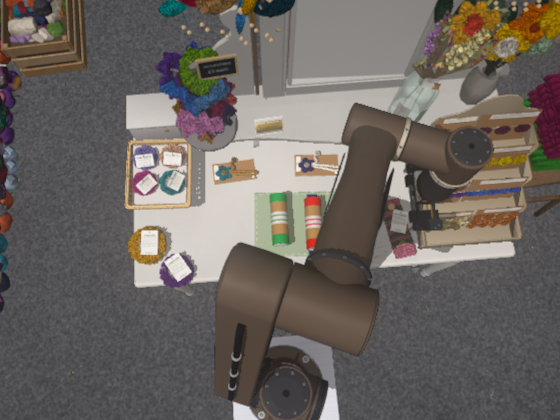

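The top view shows the red tube covering the stripe at px (313,220). The green tube is still at (279,220) and the other goods haven't moved. Measured offsets are about 1 mm across, −11 mm lengthwise and 0.02 rad, so I'm handing in.

```bash
python3 -c "
from plant import r
print(r.close_job())"
```

```text
the job is handed in; nothing more can be done
None
```

The red-capped tube was rolled to the stripe in four fingertip strokes along its top and lies still, about 1 mm off the centreline and 11 mm off the middle by my last measurement; the green tube and other goods look unmoved, and the job is handed in with no verdict returned.

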